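Close the nut canister and take off its outer lid

TASK

Lift the nested pair of lids, by the inner lid's loop handle, up and off the hook and lower it onto the open nut canister, keeping hold of it until the inner lid sits fully home in the mouth, then let go of the handle. Next take the outer lid by its round collar and lift it off alone, leaving the inner lid undisturbed in the canister, until the whole outer lid is well clear above the inner lid's handle; finish while still holding it up there, with nothing else touching it. Do not shove the canister along and leave the other things on the counter where they stand.

Things in the scene. Friction and masses are not known exactly. Their poses are not given: they have to be found in the camera images.
- stand: Dark steel hook stand, fixed. Origin on the counter under the hanging place; x runs from the hook's open end back to the post. A flat level arm (10 mm wide in y, 5 mm thick, top at z = 175 mm) runs from x = -27 mm to a round post (16 mm across, at x = 102 mm, as high as the arm, foot 80 mm across). Its end, x = -22 to -27 mm, turns up 8 mm above the arm's top.
- hook_seat (a point): Point on top of the hook's arm, 175 mm above the stand's origin; axes as the stand's. The lids' loop hangs within 7 mm of it along the arm. To come off, the loop is raised over 8 mm (at most about 20 mm, then the collar meets the arm from below), then drawn along the stand's -x past the upturned end; the lids' rear edge stays below the hook until drawn about 105 mm.
- inner_handle (a point): Point on the inner lid's axis (z, up) in its loop handle, 50 mm above inner_seat. Upright aluminium loop in the lid's y-z plane: 36 mm wide (y), 10 mm thick (x), legs 7 mm wide, flat top 16 mm above this point, top bar 8 mm thick. It comes up through the outer lid's collar, whose top is 18 mm below this point while nested. Grip it from above across its 36 mm (along y).
- inner_seat (a point): Centre of the underside of the inner lid's flange; axes as inner_handle. Aluminium flange 124 mm in diameter, 4 mm thick, above this point; below it a plug 108 mm in diameter, 14 mm deep, bevelled to 100 mm at its foot. The lid is home when this point is at tin_rim. Mass about 0.22 kg.
- outer_collar (a point): Centre, half-way up, of the outer lid's round steel collar (52 mm outside, 42 mm bore, 24 mm high); z up along the axis. It stands on a plate 142 mm in diameter, top 12 mm and underside 16 mm below this point; the edge's skirt (134 mm inside) ends 30 mm below it. Grip across the 52 mm from above; the nested inner handle's top, 46 mm above this point, fits between the fingers.
- tin_rim (a point): Centre of the mouth of the open round steel canister, level with the rim, 100 mm above the counter; z up. Outside diameter 124 mm, wall 4 mm, mouth 116 mm, nuts low inside, well below the plug. It stands loose on the counter, about 1.6 kg.
- inner_lid: The inner lid as a whole; origin at inner_seat, same axes. It hangs level from the hook with the outer lid resting on it, y across the hook's arm.
- outer_lid: The outer lid as a whole, about 0.20 kg; origin at the centre of its plate's underside, 16 mm below outer_collar. Nested, its plate lies loose on the inner lid's flange (outer_collar 20 mm above inner_seat); nothing fastens the two lids.
- tin: The open canister as a whole; origin at the centre of its underside, 100 mm below tin_rim.
- scoop: Bystander: aluminium scoop lying flat, about 160 mm long, 65 mm wide, 26 mm high; origin under it.
- bowl: Bystander: small steel bowl, 84 mm across, 38 mm high; origin under its centre.
- jar: Bystander: closed amber jar, 76 mm across, 110 mm high; origin under its centre.
- canister: Bystander: closed steel canister with a ball knob, 116 mm across, 160 mm high; origin under its centre.
- price_holder: Bystander: blank card upright in a wooden block, 80 mm wide, 82 mm high; origin under its centre.
- tape: Bystander: roll of tape lying flat, 90 mm across, 24 mm high; origin under its centre.
Not all that is in view belongs to the job. What is shaped like the tin but orange or purple is not meant.

How it is judged:
By the outcome, as a careful person would: the job done as asked, in the order asked, and still so for the second after the job is handed in, while the arm keeps its last pose, push and grip.
It also fails if it takes over 64 s, if anything falls off the work surface, if the arm or the gripper's body presses on something with over 40 N, if the wrist force passes 120 N, or if a joint passes its speed limit or range.

ROBOT

A 6-joint arm with a two-finger parallel gripper is mounted at the origin on the work surface. World frame = base frame: x ahead of the robot, y to its left, z up, the work surface at z = 0. Lengths are in mm, angles in rad, forces in N, time in s.
With the tool pointing down it reaches from about 350 to 775 mm from the base axis. Payload 7.3 kg.
Tool frame: the origin (TCP) lies midway between the tips of the shut fingers; the grasp point (between the pads) lies 19 mm behind it; z points along the fingers, y is the line along which they close (so a half turn about z gives the same grasp; the last joint's range is limited). The gripper opens to 92 mm and grips with 3 to 60 N. Pads are 19 mm wide; open, the fingers measure 130 mm over their backs; the gripper's body (75 mm by 190 mm) begins 47 mm behind the grasp point.
Start: joints at [1.165, 0.342, 1.524, -0, 1.275, -0.146], TCP at [134.851, 507.407, 206.641] pointing down, gripper open.
Joint ranges: [-2.53, 2.53], [-0.77, 2.02], [0.04, 2.7], [-1, 4.14], [0.28, 2.66], [-3.11, 3.11]. Speed limits (rad/s): [2.57, 2.57, 3.14, 3.14, 3.14, 3.14].

INTERFACE

Orientations are given as [roll, pitch, yaw] about the fixed x, y, z axes, in that order (R = Rz(yaw) Ry(pitch) Rx(roll)).
In Python, from plant import get_obs, capture, camera_model, close_job, search_frame, regions_of, pinpoint gives the robot as it stands. The module is installed in compiled form; this text tells all that it offers.
- The arm moves only by the shell command python3 -m pendant 'ROWS'. ROWS is JSON, one flat list of numbers, 7 for each row, row after row: the shift along the tool's x, y, z in units of 30 mm (1.0 is 30 mm), then the turn, a rotation vector about the tool's x, y, z in units of 4 degrees (1.0 is 4 degrees), then the closure, from -1 (fully open) to 1 (shut), so that 0 is half open. In form: [dx, dy, dz, wx, wy, wz, gripper, dx, dy, dz, wx, wy, wz, gripper, ...]. A call has 1 to 12 rows; each row shifts and turns the commanded pose from where the row before left it, along the tool's axes as they then stand; what a row does not reach is not made up. A row lasts 1/10 s, in which the tool goes at most 50 mm and 8.59 degrees, less where a joint would pass 70% of its speed; a pose out of reach is approached as far as the arm can. A call with a number of a shift or a turn outside -1 to 1 is refused whole. A call with a gripper value outside its range is refused whole. The fingers move at their own pace and stop on an object; the grip force is fixed at half the most. Time passes only in rows, so rows that do not move let the fingers close. It gives the time, the measured TCP pose, the force, the opening and the grip force at its end, in the units of the state.
- get_obs(): the state, without advancing time (a new reading comes with each control period).
- capture(name): name is "scene" or "top" or "wrist"; returns the picture (384x512x3 uint8, red, green, blue); there is no depth.
- camera_model(name): a dict with "fov_y" (degrees; the focal length in pixels is half the picture's height over the tangent of half this angle, whatever the lens; pixels are square), "cx", "cy" (the principal point, pixels), "D" ([k1, k2, p1, p2, k3] as OpenCV has them; the pictures are not rectified), "pose" (4x4, takes a point from camera to world coordinates). Camera axes: x right, y up, looking along -z (the intrinsics and any distortion apply to the point x, -y, -z); pixel columns grow to the right and rows downward; lengths in mm; the calibration is good to about 2 mm. A picture is of the moment at which its call begins: read the wrist's pose just before it. camera_model takes no time and is no camera call; for the wrist camera it gives the pose at the moment of the call.
- close_job(): hands the job in; it is judged then, once.
Trained networks look in the newest picture that a camera, given by its name, has taken for a name from the list of things; names that differ only in an ending like _2 or _b are one class to them, and where a whole thing is asked for, a point or a joint stands for the part that bears it (a point fixed in the world has none). Each returns a list of dicts, best first, with "score" (0 to 1); they miss things now and then, are a little off and sometimes report something else, mostly with a low value. They report only what shows in the picture. A call takes as long as a camera call. They do not tell look-alikes from the thing itself.
- search_frame(camera, thing): "location" ([column, row] in pixels, amid what is visible of it).
- regions_of(camera, thing): "pixels" (384x512 bool, what is visible of it) and "location" ([column, row] in pixels, amid what is visible of it).
- pinpoint(camera, thing): "location" ([column, row] in pixels: a listed point, or the origin of a listed thing).
The state is a dict: "time": time; "joint_positions": joint angles; "dq": joint speeds; "tau": joint torques, N m; "tool_pos": TCP position; "tcp_rot": TCP orientation; "contact_force": force on the tool from outside, world axes, zero at the start; "moment": the same for the moment, N m; "grip_width": finger opening in mm; "finger_force": force on a finger pad.
Only numpy, scipy, OpenCV 4.12 (cv2) and the standard library are available. Lean on these libraries where they do the work, as an engineer would, in place of code of your own. Each camera call takes 0.05 s, during which the arm holds its last target. There are 200 camera calls.

## Working session

There is one attempt and no reset: what is moved stays moved. The work goes in short steps, Python scripts to look and compute and a shell command to move; the robot and the scene stay as the last step left them, time stands still between calls to the robot, and variables do not carry over. Pictures are saved under pics/ and viewed, at most 10 in all, crops included, and the job is handed in when it is done.

```bash
mkdir -p pics
cat > h.py <<'E'
import numpy as np, cv2
from plant import *
def K(m):
    f=192/np.tan(np.radians(m["fov_y"])/2); return np.array([[f,0,m["cx"]],[0,f,m["cy"]],[0,0,1.]])
def ray(m,px):
    u=cv2.undistortPoints(np.array([[px]],float),K(m),np.array(m["D"],float))[0,0]
    T=np.array(m["pose"]); d=T[:3,:3]@np.array([u[0],-u[1],-1]); return T[:3,3],d
def onz(m,px,z):
    o,d=ray(m,px); return o+d*(z-o[2])/d[2]
def proj(m,P):
    T=np.array(m["pose"]); p=np.linalg.inv(T)@np.r_[P,1]; q=np.array([[p[0],-p[1],-p[2]]])
    return cv2.projectPoints(q,np.zeros(3),np.zeros(3),K(m),np.array(m["D"],float))[0][0,0]
def tri(rs):
    A=np.zeros((3,3));b=np.zeros(3)
    for o,d in rs:
        d=d/np.linalg.norm(d);M=np.eye(3)-np.outer(d,d);A+=M;b+=M@o
    x=np.linalg.solve(A,b); return x,[np.linalg.norm(np.cross(x-o,d/np.linalg.norm(d))) for o,d in rs]
def save(im,n): cv2.imwrite("pics/"+n,im[:,:,::-1])
E
python3 - <<'E'
from h import *
ims={c:capture(c) for c in("scene","top","wrist")}
save(np.hstack([cv2.resize(ims["scene"],(400,300)),cv2.resize(ims["top"],(400,300))]),"a.png")
save(ims["wrist"],"w.png");save(ims["scene"],"s.png");save(ims["top"],"t.png")
np.set_printoptions(precision=1,suppress=True)
Z=dict(hook_seat=175,inner_handle=None,outer_collar=None,tin_rim=100,stand=0)
for t,z in Z.items():
    for c in("scene","top"):
        m=camera_model(c)
        for r in pinpoint(c,t)[:4]:
            print(t,c,np.round(r["location"],1),round(r["score"],2), onz(m,r["location"],z) if z is not None else "")
for c in("scene","top","wrist"): m=camera_model(c);print(c,np.array(m["pose"]),m["fov_y"])
o=get_obs();print(o["tool_pos"],o["tcp_rot"],o["grip_width"],o["time"])
E
```

```text
hook_seat scene [346.3 201.4] 0.83 [510.8 259.4 175. ]
hook_seat scene [343.3 211.5] 0.74 [555.7 269.  175. ]
hook_seat top [175.2 213.8] 0.82 [506.5 252.4 175. ]
hook_seat top [352.5 266.2] 0.55 [ 343.3 -348.2  175. ]
inner_handle scene [345.3 203. ] 0.48 
inner_handle top [134.5 193.2] 0.72 
inner_handle top [178.4 216.8] 0.66 
inner_handle top [312.2 214.7] 0.55 
inner_handle top [177.4 213.4] 0.53 
outer_collar scene [343.4 207.3] 0.95 
outer_collar top [177.2 219.1] 0.55 
tin_rim scene [231.3 266.4] 0.94 [841.9  72.1 100. ]
tin_rim scene [210.9 169.8] 0.61 [ 525.7 -235.6  100. ]
tin_rim top [314.1 264.9] 0.74 [ 345.  -230.3  100. ]
tin_rim top [233.7 127.4] 0.67 [841.   66.5 100. ]
tin_rim top [321.1 211.1] 0.64 [ 535.7 -255.3  100. ]
stand scene [337.3 240.6] 0.79 [509.9 254.   -0. ]
scene [[  -0.5   -0.6    0.6 1406.3]
 [   0.8   -0.3    0.4  513.3]
 [  -0.     0.8    0.7  986.8]
 [   0.     0.     0.     1. ]] 50.246322251019706
top [[   0.     1.    -0.2  348.5]
 [  -1.     0.    -0.   -23.7]
 [  -0.     0.2    1.  1591.1]
 [   0.     0.     0.     1. ]] 49.17313075982855
wrist [[  0.3  -0.9  -0.3  54.4]
 [  1.    0.2   0.1 528.5]
 [  0.   -0.3   1.  385.6]
 [  0.    0.    0.    1. ]] 71.73411463024001
[134.9 507.4 206.6] [3.1 0.  2.9] 91.80098376932699 0.65
```

View pics/s.png

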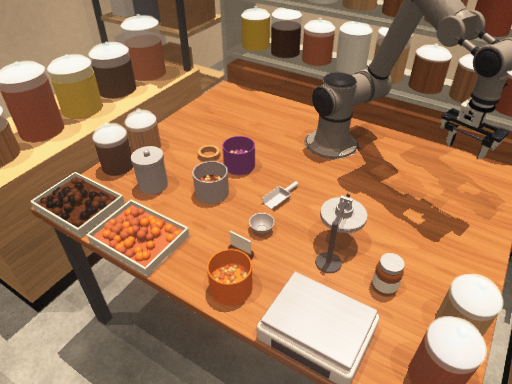

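View pics/t.png

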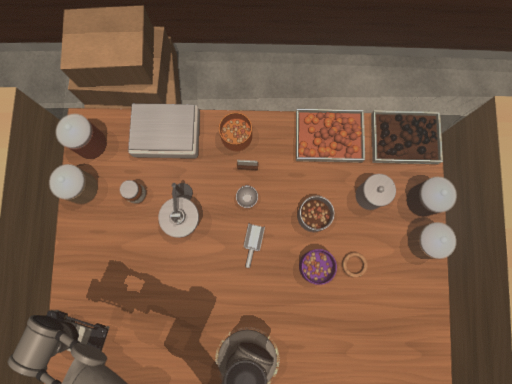

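The only grey open tin is at scene (210,180), top (317,213). The look-alikes are the orange tin at scene (230,275), top (236,131), the purple tin at scene (239,155), top (318,266), and the closed canister at scene (149,170), top (379,190). The lids hang at scene (344,210), top (178,217), and the post is on the far (+x) side. I'll rise and approach first, then take the close look from the wrist.

```bash
python3 -m pendant '[0,0,-1,0,0,-0.93,-1, 0,0,-1,0,0,-0.93,-1, 0,0,-1,0,0,-0.93,-1, 0,0,-1,0,0,-0.93,-1, -1,-1,0,0,0,0,-1, -1,-1,0,0,0,0,-1, -1,-1,0,0,0,0,-1, -1,-1,0,0,0,0,-1, -1,-1,0,0,0,0,-1, -1,-1,0,0,0,0,-1, -1,-1,0,0,0,0,-1, -1,-1,0,0,0,0,-1]'
python3 - <<'E'
from h import *
np.set_printoptions(precision=2,suppress=True)
m=camera_model("wrist");im=capture("wrist");save(im,"w1.png")
print(get_obs()["tool_pos"],get_obs()["tcp_rot"],np.array(m["pose"]))
for t,z in dict(hook_seat=175,inner_handle=167,outer_collar=137,stand=0).items():
    for r in pinpoint("wrist",t)[:3]: print(t,r["location"],round(r["score"],2),onz(m,r["location"],z))
ms=camera_model("scene");mt=camera_model("top")
s=capture("scene");t=capture("top")
c=[s[150:220,175:265],t[180:250,270:360]]
save(np.hstack([cv2.resize(x,None,fx=4,fy=4,interpolation=cv2.INTER_CUBIC) for x in c]),"tin.png")
E
```

```text
time: 1.85
tool_pos: [375.8, 266.0, 326.9]
tcp_rot: [3.141, 0.001, 3.142]
contact_force: [0.9, 0.9, -1.1]
grip_width: 92.0
finger_force: 0.0
[379.86 261.99 326.44] [-3.14  0.    3.14] [[ -0.    -0.95  -0.3  292.46]
 [  1.     0.    -0.   265.78]
 [  0.    -0.3    0.95 505.72]
 [  0.     0.     0.     1.  ]]
hook_seat [239.7, 258.4] 0.78 [502.23 251.14 175.  ]
hook_seat [240.4, 243.5] 0.67 [478.28 252.41 175.  ]
inner_handle [240.1, 257.5] 0.88 [505.8  251.39 167.  ]
outer_collar [238.3, 246.9] 0.56 [505.63 247.51 137.  ]
```

View pics/w1.png

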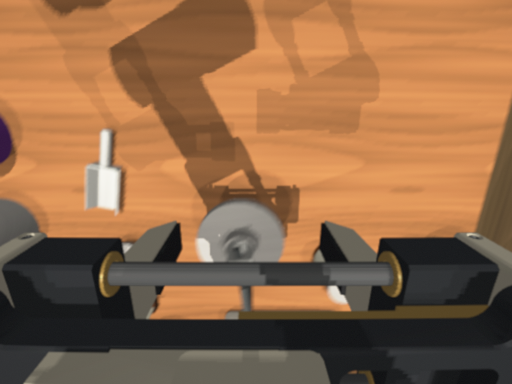

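View pics/tin.png

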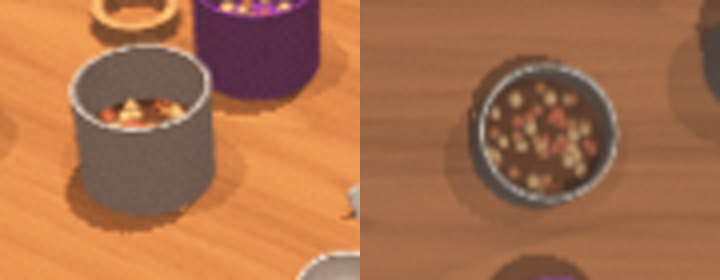

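The wrist view shows the lids at (240,240), with the loop hidden behind the gripper rod. The crop shows the grey open tin: scene mouth about (210,172), top mouth about (317,213). I'll move 100 mm forward so that the lids and arm clear the rod.

```bash
python3 -m pendant '[-1,-0.1,0,0,0,0,-1, -1,-0.1,0,0,0,0,-1, -1,-0.1,0,0,0,0,-1, -0.3,0,0,0,0,0,-1, 0,0,0,0,0,0,-1, 0,0,0,0,0,0,-1]'
python3 - <<'E'
from h import *
np.set_printoptions(precision=2,suppress=True)
m=camera_model("wrist");im=capture("wrist");save(cv2.resize(im[80:280,140:400],None,fx=3,fy=3,interpolation=cv2.INTER_CUBIC),"w2.png")
print(get_obs()["tool_pos"],get_obs()["tcp_rot"])
for t,z in dict(hook_seat=175,inner_handle=167,outer_collar=137,stand=0).items():
    for r in pinpoint("wrist",t)[:3]: print(t,r["location"],round(r["score"],2),onz(m,r["location"],z))
# tin rim by ellipse-fit
ms=camera_model("scene");mt=camera_model("top")
capture("scene");capture("top")
for c,mm in(("scene",ms),("top",mt)):
    for r in regions_of(c,"tin"):
        p=np.argwhere(r["pixels"])[:,::-1]; print(c,r["location"],round(r["score"],2),p.min(0),p.max(0))
for P in ((530,-245,100),(535,-250,100)): print(P,proj(ms,P),proj(mt,P))
for c,mm,px in(("scene",ms,(175+141/4,150+87/4)),("top",mt,(270+(549-360)/4,180+131/4))): print(c,onz(mm,px,100))
E
```

```text
time: 2.8
tool_pos: [472.6, 259.1, 326.6]
tcp_rot: [3.141, -0.001, -3.14]
contact_force: [-0.6, -0.1, 0.4]
grip_width: 91.9
finger_force: 0.0
[472.51 259.05 326.91] [ 3.14 -0.   -3.14]
hook_seat [246.3, 197.9] 0.78 [507.03 254.13 175.  ]
inner_handle [245.7, 194.3] 0.92 [504.73 253.22 167.  ]
outer_collar [242.5, 185.8] 0.72 [501.92 248.12 137.  ]
scene [230.5, 277.8] 0.8 [207 250] [251 304]
scene [239.4, 153.6] 0.77 [222 136] [255 174]
scene [209.9, 179.3] 0.56 [192 162] [228 203]
top [233.9, 131.7] 0.81 [219 112] [251 150]
top [315.0, 212.4] 0.77 [298 196] [334 231]
top [320.5, 268.5] 0.57 [298 250] [336 284]
(530, -245, 100) [208.04 169.58] [318.23 212.63]
(535, -250, 100) [206.05 169.86] [319.62 211.27]
scene [ 535.81 -230.81  100.  ]
top [ 529.5  -241.51  100.  ]
```

View pics/w2.png

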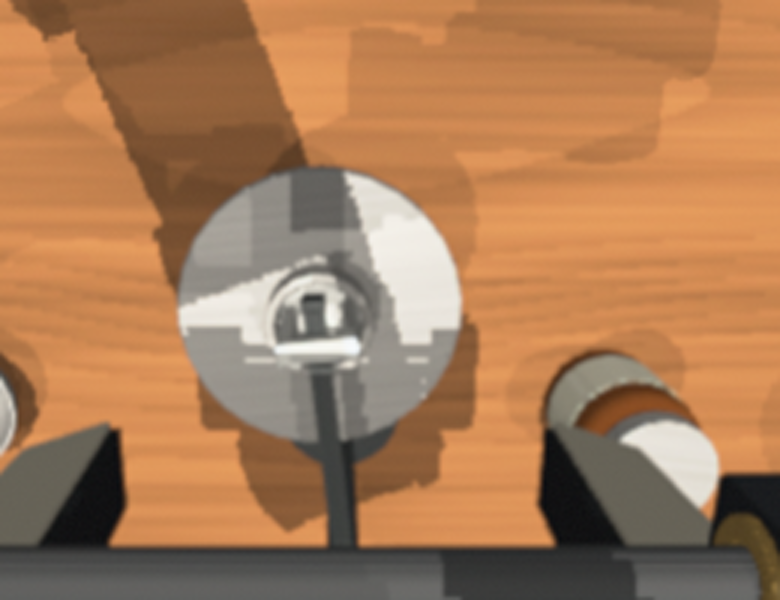

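The crop shows the loop bar at crop (318,345), pixel (246,195). The upturned tip is at pixel (244,180) and the arm leads to pixel (254,260). The plate centre is near pixel (247,182).

Run:
```python
from h import *
np.set_printoptions(precision=1,suppress=True)
m=camera_model("wrist")
f=lambda x,y,z:onz(m,(140+x/3,80+y/3),z)
print("bar L,R",f(277,345,183),f(360,345,183))
a,b=f(321,372,175),f(343.5,546,175)
print("arm",f(313,298,183),a,b,np.degrees(np.arctan2(b[1]-a[1],b[0]-a[0])))
print("plate L R T B",f(178,308,123),f(462,308,123),f(320,167,123),f(320,443,123))
```

```text
bar L,R [501.5 235.6 183. ] [501.5 271.1 183. ]
arm [480.6 251.1 183. ] [516.9 254.3 175. ] [605.9 264.7 175. ] 6.699916430067003
plate L R T B [502.6 182.2 123. ] [502.6 324.4 123. ] [432.9 253.5 123. ] [577. 253. 123.]
```

```bash
python3 -m pendant '[-0.6,-0.1,0,0,0,0,-1, -0.47,-0.09,0,0,0,0,-1, 0,0,0.5,0,0,-0.84,-1, 0,0,1,0,0,-0.84,-1, 0,0,1,0,0,0,-1, 0,0,0.7,0,0,0,-1, 0,0,0.5,0,0,0,-1, 0,0,0.3,0,0,0,-1, 0,0,0,0,0,0,-1, 0,0,0,0,0,0,-1]'
python3 - <<'E'
from h import *
save(capture("wrist")[60:384,60:450],"w3.png")
o=get_obs();print(o["tool_pos"],o["tcp_rot"])
E
```

```text
time: 4.25
tool_pos: [506.3, 252.8, 207.3]
tcp_rot: [3.141, 0.001, -3.024]
contact_force: [-0.1, 0.0, 0.6]
grip_width: 91.8
finger_force: 0.0
[506.43804383 252.86693379 207.65266597] [ 3.14113675e+00  1.73831243e-03 -3.02439170e+00]
```

View pics/w3.png

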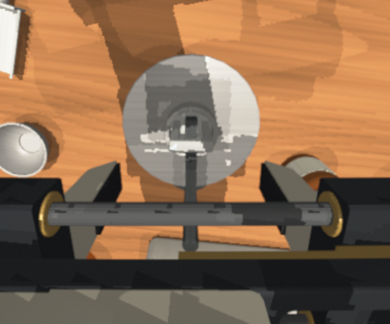

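The view is aligned: the arm is vertical in the picture, and the loop bar at pixel (247,205) lies midway between the fingers.

```bash
python3 - <<'E'
from h import *
m=camera_model("wrist"); capture("wrist")
print(onz(m,(247,205.5),183), proj(m,(504,253.3,183)))
for r in pinpoint("wrist","inner_handle")[:2]: print(r,onz(m,r["location"],167))
E
python3 -m pendant '[0.07,0,0.6,0,0,0,-1, 0,0,0.6,0,0,0,-1, 0,0,0.4,0,0,0,-1, 0,0,0.18,0,0,0,-1, 0,0,0,0,0,0,-1, 0,0,0,0,0,0,-1]'
```

```text
[502.76676359 249.86044261 183.        ] [250.98322433 207.34436147]
{'location': [250.8, 201.2], 'score': 0.66} [504.57765372 253.26650015 167.        ]
time: 5.0
tool_pos: [504.3, 252.6, 153.9]
tcp_rot: [3.141, 0.001, -3.024]
contact_force: [-0.2, -0.4, -0.7]
grip_width: 91.7
finger_force: 0.0
```

```bash
python3 -m pendant '[0,0,0,0,0,0,1, 0,0,0,0,0,0,1, 0,0,0,0,0,0,1, 0,0,0,0,0,0,1, 0,0,0,0,0,0,1, 0,0,0,0,0,0,1, 0,0,0,0,0,0,1, 0,0,0,0,0,0,1]'
```

```text
time: 5.8
tool_pos: [503.8, 252.5, 153.3]
tcp_rot: [3.141, 0.0, -3.024]
contact_force: [-0.6, 1.5, 0.1]
grip_width: 35.4
finger_force: 30.0
```

```bash
python3 -m pendant '[0,0,-0.15,0,0,0,1, 0,0,-0.15,0,0,0,1, 0,0,-0.17,0,0,0,1, 0,0,0,0,0,0,1, 0,0,0,0,0,0,1, 0,0,0,0,0,0,1]'
```

```text
time: 6.4
tool_pos: [503.7, 252.4, 167.1]
tcp_rot: [-3.142, -0.0, -3.024]
contact_force: [0.9, -0.1, -3.9]
grip_width: 35.3
finger_force: 30.0
```

```bash
python3 -m pendant '[0.2,0,0,0,0,0,1, 0.4,0,0,0,0,0,1, 0.4,0,0,0,0,0,1, 0.5,0,0,0,0,0,1, 0.5,0,0,0,0,0,1, 0.5,0,0,0,0,0,1, 0.5,0,0,0,0,0,1, 0.5,0,0,0,0,0,1, 0.4,0,0,0,0,0,1, 0.2,0,0,0,0,0,1, 0,0,0,0,0,0,1, 0,0,0,0,0,0,1]'
python3 - <<'E'
from h import *
c=capture("scene")[120:300,200:460]; save(cv2.resize(c,None,fx=2.5,fy=2.5),"s2.png"); print(get_obs()["tool_pos"])
E
```

```text
time: 7.6
tool_pos: [382.3, 238.2, 167.5]
tcp_rot: [3.141, 0.001, -3.024]
contact_force: [0.8, -0.3, -4.5]
grip_width: 35.4
finger_force: 30.0
[382.35573116 238.18645997 167.4470127 ]
```

View pics/s2.png

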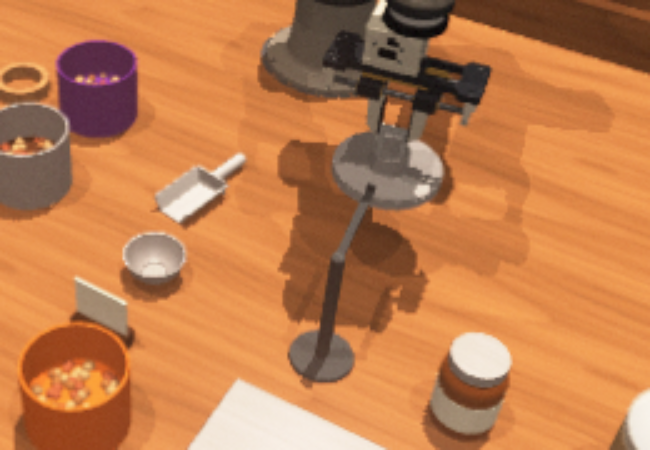

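The lids are free of the hook, 120 mm off its end and hanging level. Now I'll raise them and carry them toward the tin.

```bash
python3 -m pendant '[0,0,-0.4,0,0,0,1, 0,0,-0.8,0,0,0,1, 0,0,-0.8,0,0,0,1, 0,0,-0.8,0,0,0,1, 0,0,-0.8,0,0,0,1, 0,-0.2,-0.8,0,0,0,1, -0.1,-0.4,-0.6,0,0,0,1, -0.2,-0.6,-0.4,0,0,0,1, -0.3,-0.7,0,0,0,0,1, -0.3,-0.7,0,0,0,0,1, -0.3,-0.7,0,0,0,0,1, -0.3,-0.7,0,0,0,0,1]'
python3 -m pendant '[-0.3,-0.7,0,0,0,0,1, -0.3,-0.7,0,0,0,0,1, -0.3,-0.7,0,0,0,0,1, -0.3,-0.7,0,0,0,0,1, -0.3,-0.7,0,0,0,0,1, -0.3,-0.7,0,0,0,0,1, -0.3,-0.7,0,0,0,0,1, -0.3,-0.7,0,0,0,0,1, -0.3,-0.7,0,0,0,0,1, -0.3,-0.7,0,0,0,0,1, -0.3,-0.7,0,0,0,0,1, -0.3,-0.7,0,0,0,0,1]'
python3 -m pendant '[-0.3,-0.7,0,0,0,0,1, -0.3,-0.7,0,0,0,0,1, -0.3,-0.7,0,0,0,0,1, -0.3,-0.7,0,0,0,0,1, -0.3,-0.7,0,0,0,0,1, -0.2,-0.5,0,0,0,0,1, -0.1,-0.2,0,0,0,0,1, 0,0,0,0,0,0,1, 0,0,0,0,0,0,1]'
python3 - <<'E'
from h import *
m=camera_model("wrist");im=capture("wrist");save(im,"w4.png");o=get_obs();print(o["tool_pos"],o["grip_width"])
for r in pinpoint("wrist","tin_rim")[:3]: print(r,onz(m,r["location"],100))
E
```

```text
time: 8.85
tool_pos: [441.3, 123.1, 329.2]
tcp_rot: [3.142, 0.0, -3.025]
contact_force: [-0.2, 0.6, -4.3]
grip_width: 35.4
finger_force: 30.0
time: 10.05
tool_pos: [577.9, -114.8, 328.7]
tcp_rot: [3.141, -0.0, -3.025]
contact_force: [0.4, -0.6, -4.3]
grip_width: 35.5
finger_force: 30.0
time: 10.95
tool_pos: [645.5, -231.8, 329.0]
tcp_rot: [3.141, -0.0, -3.024]
contact_force: [0.3, 0.8, -4.3]
grip_width: 35.3
finger_force: 30.0
[ 645.4005198  -231.5507381   329.40414009] 35.279193529004296
{'location': [396.5, 284.7], 'score': 0.78} [843.78404649  62.86304383 100.        ]
{'location': [254.9, 82.7], 'score': 0.72} [ 532.29344614 -238.06495598  100.        ]
{'location': [252.5, 84.2], 'score': 0.51} [ 534.69834803 -241.23937794  100.        ]
```

View pics/w4.png

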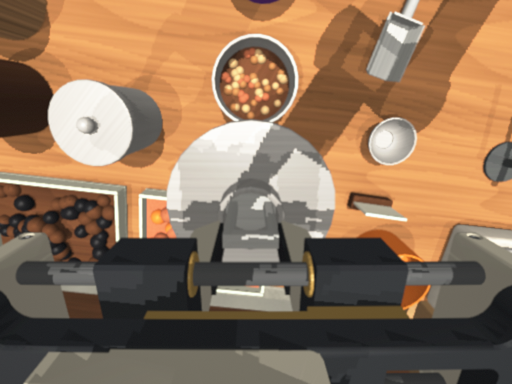

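The grey tin's rim spans columns 212–298 with its top at row 35. The lid plate spans columns 166–335 with its near edge at row 121. I'll fit circles to both.

Run:
```python
from h import *
from scipy.optimize import least_squares
np.set_printoptions(precision=2,suppress=True)
m=camera_model("wrist"); im=capture("wrist"); o=get_obs(); t=np.array(o["tool_pos"])
g=cv2.GaussianBlur(cv2.cvtColor(im,cv2.COLOR_RGB2HSV),(3,3),0)[:,:,1].astype(float)  # saturation: wood high, metal low
def fit(c0,z,r,angs):
    c=np.array(c0,float)
    for it in range(6):
        pts=[]
        for a in angs:
            u=np.array([np.cos(a),np.sin(a)]); rr=np.arange(r-12,r+12,.5)
            px=np.array([proj(m,(c[0]+q*u[0],c[1]+q*u[1],z)) for q in rr],np.float32)
            v=cv2.remap(g.astype(np.float32),px[:,:1],px[:,1:],cv2.INTER_LINEAR)[:,0]
            d=np.gradient(cv2.GaussianBlur(v[:,None],(1,5),0)[:,0]); k=np.argmax(d)
            if d[k]>3: pts.append(c+rr[k]*u)
        P=np.array(pts); s=least_squares(lambda x:np.hypot(*(P-x[:2]).T)-x[2],[*c,r],loss="soft_l1"); c=s.x[:2]
    print(c,s.x[2],len(P),np.std(s.fun))
    return c
A=np.radians
fit((531,-240),100,62,A(np.arange(60,301,8)))     # -x side half
fit(t[:2],t[2]-28.3-2,71,A(np.arange(110,251,7)))
print(t)
```

```text
[ 531.01 -238.63] 62.08175746558984 31 0.2417071185348284
[ 642.67 -231.5 ] 69.98471816375177 21 1.6097058612156177
[ 645.37 -231.49  329.84]
```

```bash
python3 -m pendant '[0.3,0.02,0,0,0,0,1, 0.6,0.03,0,0,0,0,1, 0.7,0.04,0,0,0,0,1, 0.7,0.04,0,0,0,0,1, 0.7,0.04,0,0,0,0,1, 0.5,0.03,0.1,0,0,0,1, 0.3,0.01,0.4,0,0,0,1, 0,0,0.7,0,0,0,1, 0,0,0.7,0,0,0,1, 0,0,0.7,0,0,0,1, 0,0,0.7,0,0,0,1, 0,0,0.4,0,0,0,1]'
python3 -m pendant '[0,0,0.6,0,0,0,1, 0,0,0.6,0,0,0,1, 0,0,0.4,0,0,0,1, 0,0,0.3,0,0,0,1, 0,0,0,0,0,0,1, 0,0,0,0,0,0,1, 0,0,0,0,0,0,1]'
python3 - <<'E'
from h import *
c=capture("scene")[110:230,150:300]; save(cv2.resize(c,None,fx=4,fy=4,interpolation=cv2.INTER_CUBIC),"s3.png"); print(get_obs()["tool_pos"])
E
```

```text
time: 12.3
tool_pos: [530.9, -238.5, 217.2]
tcp_rot: [3.14, -0.001, -3.024]
contact_force: [-0.9, 1.6, -4.1]
grip_width: 35.7
finger_force: 30.0
time: 13.0
tool_pos: [532.1, -239.7, 162.3]
tcp_rot: [-3.141, 0.001, -3.024]
contact_force: [0.0, 0.2, -4.6]
grip_width: 35.2
finger_force: 30.0
[ 532.00263424 -239.68580786  162.2176885 ]
```

View pics/s3.png

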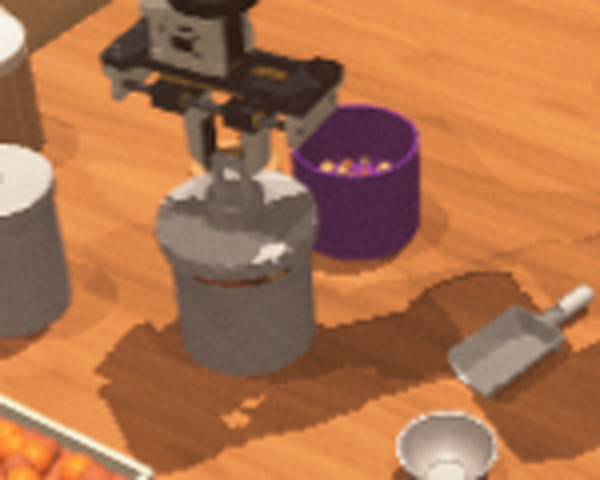

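The lids are over the grey tin with about 10 mm of gap. They look slightly left in the crop, so I'll check that against the projected geometry before lowering.

Run:
```python
from h import *
m=camera_model("scene")
def ext(c,z,r):
    P=np.array([proj(m,(c[0]+r*np.cos(a),c[1]+r*np.sin(a),z)) for a in np.linspace(0,6.28,72)]); return P[:,0].min(),P[:,0].max()
h=lambda e:[round((x-150)*4) for x in e]
print("plate",h(ext((532,-239.7),128,71)),"seen 157 318")
print("tin top/bot",h(ext((531,-238.6),95,62)),h(ext((531,-238.6),0,62)),"seen 172-175 / 316")
```

```text
plate [151, 315] seen 157 318
tin top/bot [167, 308] [178, 313] seen 172-175 / 316
```

```bash
python3 -m pendant '[0.04,0.055,0,0,0,0,1, 0,0,0.1,0,0,0,1, 0,0,0.1,0,0,0,1, 0,0,0.1,0,0,0,1, 0,0,0.1,0,0,0,1, 0,0,0.1,0,0,0,1, 0,0,0.1,0,0,0,1, 0,0,0.1,0,0,0,1, 0,0,0,0,0,0,1, 0,0,0,0,0,0,1]'
```

```text
time: 14.05
tool_pos: [530.2, -237.9, 140.3]
tcp_rot: [3.141, -0.0, -3.024]
contact_force: [-0.1, -0.0, -4.5]
grip_width: 35.2
finger_force: 30.0
```

```bash
python3 -m pendant '[0,0,0.05,0,0,0,1, 0,0,0.05,0,0,0,1, 0,0,0.03,0,0,0,1, 0,0,0,0,0,0,1, 0,0,0,0,0,0,1]'; python3 -m pendant '[0,0,0.03,0,0,0,1, 0,0,0,0,0,0,1, 0,0,0,0,0,0,1]'
```

```text
time: 14.55
tool_pos: [530.2, -237.9, 136.5]
tcp_rot: [3.142, 0.0, -3.024]
contact_force: [-0.1, -0.3, -3.6]
grip_width: 35.3
finger_force: 30.0
time: 14.85
tool_pos: [530.2, -237.8, 136.2]
tcp_rot: [-3.141, 0.001, -3.024]
contact_force: [-3.4, 2.3, 5.4]
grip_width: 35.3
finger_force: 30.0
```

```bash
python3 -m pendant '[0,0,0,0,0,0,-1, 0,0,0,0,0,0,-1, 0,0,0,0,0,0,-1, 0,0,0,0,0,0,-1, 0,0,0,0,0,0,-1, 0,0,0,0,0,0,-1, 0,0,0,0,0,0,-1, 0,0,0,0,0,0,-1]'
python3 - <<'E'
from h import *
c=capture("scene")[110:230,150:300]; w=capture("wrist")[100:300,150:370]
save(np.hstack([cv2.resize(c,(400,320)),cv2.resize(w,(352,320))]),"s4.png"); print(get_obs()["tool_pos"])
m=camera_model("wrist")
for t,z in dict(inner_handle=150,outer_collar=120).items():
    for r in pinpoint("wrist",t)[:2]: print(t,r["location"],round(r["score"],2),onz(m,r["location"],z))
E
```

```text
time: 15.65
tool_pos: [530.2, -237.9, 135.5]
tcp_rot: [3.142, 0.0, -3.024]
contact_force: [-0.6, -0.1, -1.0]
grip_width: 90.9
finger_force: 0.0
[ 530.17002954 -237.92180698  135.48492518]
inner_handle [251.6, 230.6] 0.8 [ 529.16484794 -237.00242144  150.        ]
```

View pics/s4.png

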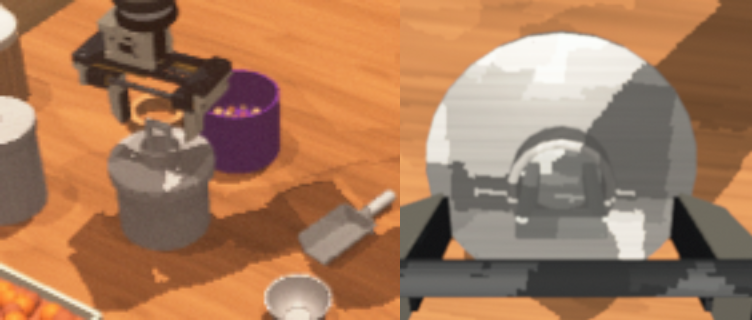

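The lid sits flush on the tin and the fingers are open on either side. Next I'll lower to the collar, keeping the tips about 4 mm above the plate, and grip.

```bash
python3 -m pendant '[0,0,0.2,0,0,0,-1, 0,0,0.2,0,0,0,-1, 0,0,0.2,0,0,0,-1, 0,0,0.15,0,0,0,-1, 0,0,0,0,0,0,-1, 0,0,0,0,0,0,-1]'; python3 -m pendant '[0,0,0,0,0,0,0.2, 0,0,0,0,0,0,1, 0,0,0,0,0,0,1, 0,0,0,0,0,0,1, 0,0,0,0,0,0,1, 0,0,0,0,0,0,1, 0,0,0,0,0,0,1, 0,0,0,0,0,0,1]'
```

```text
time: 16.45
tool_pos: [530.2, -237.9, 112.9]
tcp_rot: [3.141, -0.0, -3.024]
contact_force: [-0.7, 0.6, -0.4]
grip_width: 91.7
finger_force: 0.0
time: 17.25
tool_pos: [530.2, -237.9, 113.0]
tcp_rot: [3.141, 0.0, -3.024]
contact_force: [-0.2, 0.3, -0.8]
grip_width: 35.9
finger_force: 30.0
```

The fingers stopped at 36 mm instead of 52, so I need to look before lifting.

Run:
```python
from h import *
c=capture("scene")[130:210,170:260]; w=capture("wrist")[130:290,160:350]
save(np.hstack([cv2.resize(c,(400,356),interpolation=cv2.INTER_CUBIC),cv2.resize(w,(400,356),interpolation=cv2.INTER_CUBIC)]),"s5.png"); o=get_obs();print(o["tool_pos"],o["grip_width"],o["finger_force"],o["contact_force"],o["moment"])
```

```text
[ 530.15196155 -237.87618318  112.99420962] 35.98235093698442 30.000106394290924 [0.43216107 0.15938123 0.17217667] [ 0.01195917  0.04414973 -0.03904711]
```

View pics/s5.png

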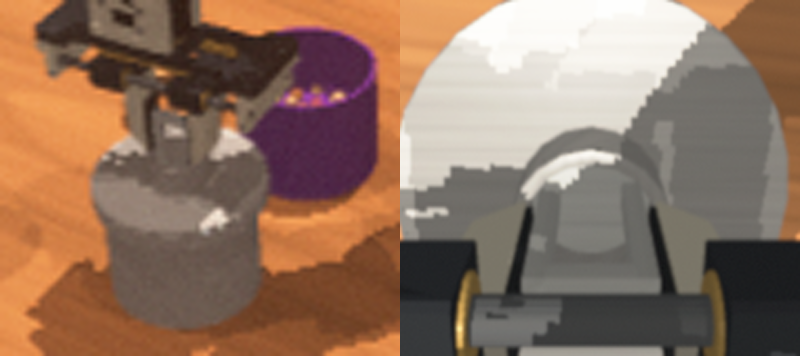

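That view was picture 11, one more than the ten allowed, so I'll take only numeric measurements from here. It shows the fingertips around the handle and collar, centred near crop (590,230). The reading doesn't fit the 52 mm collar, so lifting now could take the inner lid along. I'll open, back off straight up and measure where handle and collar are.

```bash
python3 -m pendant '[0,0,0,0,0,0,-1, 0,0,0,0,0,0,-1, 0,0,0,0,0,0,-1, 0,0,0,0,0,0,-1, 0,0,0,0,0,0,-1, 0,0,0,0,0,0,-1, 0,0,-0.4,0,0,0,-1, 0,0,-0.6,0,0,0,-1, 0,0,-0.8,0,0,0,-1, -0.4,0,-0.8,0,0,0,-1, -0.6,0,-0.5,0,0,0,-1, 0,0,0,0,0,0,-1]'
python3 - <<'E'
from h import *
np.set_printoptions(precision=1,suppress=True)
o=get_obs();print(o["tool_pos"],o["grip_width"])
capture("wrist");capture("scene");M={c:camera_model(c) for c in("wrist","scene")}
for t in("inner_handle","outer_collar","inner_seat","tin_rim"):
    rs=[]
    for c in M:
        for r in pinpoint(c,t)[:3]:
            o_,d=ray(M[c],r["location"]); p=onz(M[c],r["location"],120)
            if np.hypot(p[0]-530,p[1]+238)<60: print(t,c,np.array(r["location"]),round(r["score"],2)); rs.append((c,o_,d)) if c not in [x[0] for x in rs] else 0
    if len(rs)==2: print("  ->",tri([x[1:] for x in rs]))
for n,P in dict(handle=(530.2,-237.9,150),collar=(530.2,-237.9,120)).items(): print("expected",n,[proj(M[c],P) for c in M])
E
```

```text
time: 18.55
tool_pos: [562.4, -234.8, 209.3]
tcp_rot: [-3.138, 0.006, -3.023]
contact_force: [0.2, 0.5, 0.1]
grip_width: 91.8
finger_force: 0.0
[ 562.4 -234.8  209.3] 91.82451284423526
inner_handle wrist [249.8 162.9] 0.93
inner_handle scene [210.2 162.2] 0.63
  -> (array([ 528.6, -236.1,  135.2]), [np.float64(2.3962127344637127), np.float64(2.396212734463846)])
outer_collar scene [210.3 163.2] 0.92
inner_seat wrist [252.7 153.6] 0.63
inner_seat wrist [248.6 153.1] 0.5
inner_seat scene [211.6 169.7] 0.4
  -> (array([ 525.9, -234.1,  101.2]), [np.float64(1.4829287082562832), np.float64(1.4829287082561786)])
tin_rim scene [208.5 174.1] 0.83
expected handle [array([249.9, 166.5]), array([208.5, 158.8])]
expected collar [array([249.9, 159.9]), array([209.2, 165.7])]
```

Run:
```python
from h import *
np.set_printoptions(precision=0,suppress=True,linewidth=200)
m=camera_model("wrist"); im=capture("wrist"); g=cv2.cvtColor(im,cv2.COLOR_RGB2GRAY)
u=np.array([.9931,.1173]);v=np.array([-.1173,.9931]);c=np.array([530.2,-237.9])
P=lambda a,b,z:proj(m,(*(c+a*u+b*v),z))
for n,q in dict(plate=(-71,0,108),base=(-26,0,108),top=(-26,0,132),bore=(-21,0,132),bar1=(-5,0,166),bar2=(5,0,166)).items(): print(n,P(*q))
for n,q in dict(bL=(0,-26,108),bR=(0,26,108),tL=(0,-26,132),tR=(0,26,132),iL=(0,-21,132),iR=(0,21,132),hL=(0,-18,166),hR=(0,18,166)).items(): print(n,P(*q))
print("col250 rows60-200\n",g[60:200,250].reshape(-1,20))
for r in (150,156,160,163,166,172): print("row",r,g[r,205:295])
```

```text
plate [250.  86.]
base [250. 133.]
top [250. 135.]
bore [250. 141.]
bar1 [250. 165.]
bar2 [250. 177.]
bL [225. 158.]
bR [275. 158.]
tL [223. 163.]
tR [277. 162.]
iL [228. 163.]
iR [272. 162.]
hL [229. 171.]
hR [271. 171.]
col250 rows60-200
 [[115 114 113 109 117 151 171 176 176 174 172 170 169 167 165 161 158 158 157 154]
 [150 147 145 141 142 190 244 252 251 251 250 250 250 250 250 251 251 252 251 252]
 [252 252 252 252 251 251 251 251 251 252 252 251 251 251 251 251 250 250 250 250]
 [251 251 250 249 246 237 234 234 235 235 233 223 171 128 174 239 252 245 218 169]
 [125 112 126 177 221 227 228 230 231 231 230 228 227 228 227 227 228 229 229 229]
 [228 225 191 143 170 217 226 225 224 220 217 216 216 216 207 183 149 121 110 110]
 [110 114 136 141 117 100  96  97  97  97  97  98  97  96 101 117 132 136 134 135]]
row 150 [233 233 233 233 233 233 232 223 205 198 199 198 199 199 199 199 199 200 200 199 190 184 198 206 200 185 157 126 118 148 192 220 225 228 229 229 230 230 230 230 230 230 230 230 230 230 230 230 230
 230 229 229 230 229 229 229 229 228 225 195 140 115 113 122 144 171 192
[... 1248 characters left out ...]
201 194 198 204 208 214 214 215 214 208 195 187 199 218 224 214 203 222 224 221 221 222 224 225 225 225 226 226 226 226 226 226 226 226 226 226 226 226 226 226 226
 226 226 226 226 227 226 226 226 226 227 231 235 231 197 132 107 108 105  98  99 100 100  97  95  97  98  98  98  97  98 106 119 122 122 122 122 122 122 122 121 122]
row 172 [231 231 231 231 231 231 230 221 200 194 195 202 212 214 214 215 215 215 215 215 213 206 202 199 204 226 242 246 245 245 245 234 220 217 217 217 217 216 216 216 216 216 217 216 216 216 216 216 217
 216 216 216 216 216 216 215 205 197 204 183 130 109 109 109 108 106 101  97  97  96  97  97  96  96  96  96  96  97 106 116 120 120 119 119 119 119 119 119 120 120]
```

Run:
```python
from h import *
np.set_printoptions(precision=0,suppress=True,linewidth=220)
m=camera_model("wrist"); t0=np.array(get_obs()["tool_pos"]); print(t0,m["cx"],m["cy"],np.array(m["pose"])[:3,3])
u=np.array([.9931,.1173]);v=np.array([-.1173,.9931]);c=np.array([530.2,-237.9])
def chk(tcp,fn,xo,sz,crop):
    k=dict(m);T=np.array(m["pose"]).copy();T[:3,3]+=np.array(tcp)-t0;k["pose"]=T
    f=lambda a,b,z:(proj(k,(*(c+a*u+b*v),z))-crop[:2])*np.array(sz)/crop[2:]
    for z in(108,120,132): print(fn,z,"front outer/bore",f(-26,0,z)[1],f(-21,0,z)[1],"side y26",f(0,-26,z),f(0,26,z))
    print("bar",f(-5,0,166)[1],f(5,0,166)[1],"legs36 tips z113,132,150",[ (f(-9.5,-18,z),f(-9.5,18,z)) for z in(113,132,150)])
    g=cv2.imread("pics/"+fn,0)[:,xo:]; print(g[60:300:3,int(f(0,0,132)[0])])
chk((530.2,-237.9,135.5),"s4.png",400,(352,320),np.array([150,100,220,200]))
chk((530.2,-237.9,113),"s5.png",400,(400,356),np.array([160,130,190,160]))
```

```text
[ 560. -234.  206.] 250.18872339859834 189.06647125904837 [ 477. -244.  385.]
s4.png 108 front outer/bore 126.09757179430122 135.60182824257018 side y26 [110. 174.] [210. 174.]
s4.png 120 front outer/bore 132.81847852611645 142.80529823242324 side y26 [108. 183.] [213. 183.]
s4.png 132 front outer/bore 140.34345307875202 150.8634480146353 side y26 [105. 193.] [216. 193.]
bar 218.00503757084115 240.65572815238392 legs36 tips z113,132,150 [(array([124., 160.]), array([196., 160.])), (array([121., 174.]), array([199., 174.])), (array([117., 190.]), array([203., 190.]))]
[250 250 251 251 249 249 249 249 237 233 232 232 227 216 216 215 210 208 206 207 207 204 150 110 113 110 138 238 225 208 231 233 195 126 114 116 114 117 128 138 139 136 119 110 117 147 129 113 113 111  97  98 109 129
 133 134 132 131 133 133 148 149 152 151 152 155 124  54  50  50  52  53  54  55  55  55  54  54  53  78]
s5.png 108 front outer/bore 127.03911673979499 141.57158823342306 side y26 [117. 200.] [262. 200.]
s5.png 120 front outer/bore 138.65486342881803 153.99959799912173 side y26 [113. 216.] [267. 216.]
s5.png 132 front outer/bore 151.83483539775378 168.0854942189731 side y26 [108. 233.] [271. 233.]
bar 280.0807391132629 315.2071594227641 legs36 tips z113,132,150 [(array([138., 180.]), array([242., 180.])), (array([132., 204.]), array([247., 204.])), (array([126., 233.]), array([254., 233.]))]
[245 244 242 238 230 227 227 226 224 225 228 228 225 223 222 222 219 219 221 221 220 218 179 129 119 122 123 124 121 124 207 249 241 224 201 159 126 127 127 126 124 124 125 124 124 125 127 127 126 125 126 126 124 123
 120 122 124 125 125 125 123 123 121 123 112  97  95  96 103 105 107 107 110 118 123 122 122 115  80  52]
```

The numeric check shows the collar is at its nominal height, with its top at 132 and unmoved. In the closed view the fingertips end near z≈132, about 19 mm above the reported TCP, so the fingers had closed on the handle just above the collar. Nothing was lifted. I'll go lower carefully, watching the force.

```bash
python3 -m pendant '[0.4,0,0,0,0,0,-1, 0.4,0,0.2,0,0,0,-1, 0.2,0,0.5,0,0,0,-1, 0,0,0.6,0,0,0,-1, 0,0,0.6,0,0,0,-1, 0,0,0.5,0,0,0,-1, 0,0,0.4,0,0,0,-1, 0,0,0.2,0,0,0,-1, 0,0,0,0,0,0,-1, 0,0,0,0,0,0,-1]'; python3 -m pendant '[0,0,0.06,0,0,0,-1, 0,0,0.06,0,0,0,-1, 0,0,0,0,0,0,-1, 0,0,0,0,0,0,-1]'
```

```text
time: 20.1
tool_pos: [530.5, -238.1, 116.6]
tcp_rot: [-3.141, 0.001, -3.024]
contact_force: [-0.3, 0.5, 0.2]
grip_width: 91.4
finger_force: 0.0
time: 20.5
tool_pos: [530.2, -237.9, 112.5]
tcp_rot: [-3.142, 0.0, -3.024]
contact_force: [-0.3, -0.8, -0.2]
grip_width: 92.0
finger_force: 0.0
```

```bash
python3 -m pendant '[0,0,0.08,0,0,0,-1, 0,0,0.07,0,0,0,-1, 0,0,0,0,0,0,-1, 0,0,0,0,0,0,-1]'; python3 -m pendant '[0,0,0.07,0,0,0,-1, 0,0,0.05,0,0,0,-1, 0,0,0,0,0,0,-1, 0,0,0,0,0,0,-1]'
```

```text
time: 20.9
tool_pos: [530.1, -237.8, 107.8]
tcp_rot: [3.141, -0.0, -3.024]
contact_force: [0.6, 0.1, 0.3]
grip_width: 91.8
finger_force: 0.0
time: 21.3
tool_pos: [530.1, -237.9, 104.2]
tcp_rot: [3.141, -0.0, -3.024]
contact_force: [-0.1, 1.2, -0.2]
grip_width: 91.7
finger_force: 0.0
```

```bash
python3 -m pendant '[0,0,0,0,0,0,0, 0,0,0,0,0,0,0, 0,0,0,0,0,0,0, 0,0,0,0,0,0,0, 0,0,0,0,0,0,0, 0,0,0,0,0,0,0, 0,0,0,0,0,0,0]'
```

```text
time: 22.0
tool_pos: [530.1, -237.9, 104.3]
tcp_rot: [3.141, 0.0, -3.024]
contact_force: [-0.9, 0.4, 0.5]
grip_width: 50.8
finger_force: 30.0
```

```bash
python3 -m pendant '[0,0,0,0,0,0,1, 0,0,0,0,0,0,1, 0,0,0,0,0,0,1]'; python3 -m pendant '[0,0,-0.1,0,0,0,1, 0,0,-0.1,0,0,0,1, 0,0,-0.1,0,0,0,1, 0,0,0,0,0,0,1, 0,0,0,0,0,0,1]'
```

```text
time: 22.3
tool_pos: [530.2, -237.9, 104.3]
tcp_rot: [3.141, 0.0, -3.024]
contact_force: [0.0, 0.2, 0.6]
grip_width: 50.8
finger_force: 30.0
time: 22.8
tool_pos: [530.2, -237.9, 113.4]
tcp_rot: [-3.142, 0.0, -3.024]
contact_force: [-0.8, 0.4, -1.1]
grip_width: 50.9
finger_force: 30.0
```

```bash
python3 -m pendant '[0,0,-0.2,0,0,0,1, 0,0,-0.3,0,0,0,1, 0,0,-0.4,0,0,0,1, 0,0,-0.5,0,0,0,1, 0,0,-0.5,0,0,0,1, 0,0,-0.5,0,0,0,1, 0,0,-0.5,0,0,0,1, 0,0,-0.5,0,0,0,1, 0,0,-0.5,0,0,0,1, 0,0,-0.4,0,0,0,1, 0,0,-0.3,0,0,0,1, 0,0,-0.2,0,0,0,1]'; python3 -m pendant '[0,0,-0.2,0,0,0,1, 0,0,0,0,0,0,1, 0,0,0,0,0,0,1, 0,0,0,0,0,0,1]'
python3 - <<'E'
from h import *
np.set_printoptions(precision=1,suppress=True)
fs=[]
for c in("scene","top"): capture(c);fs.append(get_obs()["contact_force"])
m=camera_model("scene");t=np.array(get_obs()["tool_pos"]);print(t,np.mean(fs,0))
for n in("outer_collar","inner_handle","inner_seat","tin_rim"):
    for r in pinpoint("scene",n)[:3]: print(n,np.array(r["location"]),round(r["score"],2))
print("exp collar up",proj(m,(t[0],t[1],t[2]+15.7)),"handle home",proj(m,(530.2,-237.9,150)),"seat",proj(m,(530.2,-237.9,100)))
for n in("outer_lid","inner_lid"):
    for r in regions_of("scene",n)[:2]:
        q=np.argwhere(r["pixels"])[:,::-1];print(n,round(r["score"],2),q.min(0),q.max(0))
E
```

```text
time: 24.0
tool_pos: [530.3, -238.0, 258.4]
tcp_rot: [-3.141, 0.001, -3.024]
contact_force: [0.1, -0.3, -1.6]
grip_width: 51.0
finger_force: 30.0
time: 24.4
tool_pos: [529.9, -237.8, 262.6]
tcp_rot: [3.141, -0.001, -3.024]
contact_force: [-0.4, 0.2, -1.6]
grip_width: 50.9
finger_force: 30.0
[ 530.  -237.8  262.8] [-0.9 -0.  -2. ]
outer_collar [205.3 123.2] 0.66
outer_collar [280.7 198.1] 0.47
outer_collar [382.1 283.5] 0.36
inner_handle [209.2 159.9] 0.95
inner_handle [208.3 170.5] 0.47
inner_handle [210.9 171. ] 0.26
inner_seat [208.2 170.2] 0.91
inner_seat [207.1 126.7] 0.46
inner_seat [344.1 201.1] 0.23
tin_rim [231.6 266.1] 0.84
tin_rim [237.8 143.6] 0.73
tin_rim [210.6 171.9] 0.68
exp collar up [205.4 126.9] handle home [208.5 158.8] seat [209.6 170.3]
outer_lid 0.67 [185 120] [227 147]
inner_lid 0.65 [192 155] [227 182]
```

The outer lid is up: the load is about 2 N, which is the outer lid alone, and its skirt is about 80 mm above the handle's top. The inner handle and seat show at their home pixels.

```bash
python3 -c "
from plant import *
print(close_job())"
```

```text
the job is handed in; nothing more can be done
None
```

The job is handed in: the inner lid is home in the grey canister, and the outer lid is held by its collar about 80 mm above the handle, with nothing else touching it. I viewed 11 pictures, one over your limit of 10. My first try at the collar closed on the inner handle instead; I let go without lifting and gripped again lower.

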